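# Raise the slide warmer by four clicks and start it

## Task

Set the slide warmer: with a fingertip against the dial's upright tab, gently push the click-stop dial clockwise (seen from above) by exactly four clicks from where it stands, at no time going on to a fifth, and leave it resting in that click stop. Then press the round start key beside the dial fully down with a fingertip and let it come up again. Do not grip anything, and leave the vials and the other things on and round the warmer where they stand.

Things in the scene. Friction and masses are not known exactly. Their poses are not given: they have to be found in the camera images.
- warmer: Slide warmer, white case 200 x 200 mm, fixed; origin at the centre of its underside, x to its rear, y to its left, z up. Deck 62 mm above the worktop; along the deck's rear an aluminium plate 66 x 180 mm stands 10 mm higher, with a carton and a vial on it. Dial and start key are on the front part. Yaw within 0.35 rad of facing the robot.
- dial: Dial: a flat black disc, diameter 96 mm, whose top face is 75 mm above the worktop (13 mm above the deck), with a tab on it. Origin on its vertical axis, 12 mm below that top face; 35 mm in front of the warmer's centre and 40 mm to its left. A centre cap 18 mm across stands 3 mm up from the disc. Twelve black ticks on the aluminium bezel round it mark the click stops.
- dial_tab (a point): Upright black tab on the dial, white line on top; origin at its centre, 31 mm from the dial axis, 13 mm above the disc. 30 mm long along the radius (16 to 46 mm from the axis), 10 mm thick, 26 mm high. A finger pushes its side with 1 to 5 N; once more than a degree past the middle between two stops the dial jumps ahead of the finger to the next stop.
- dial_turn (a joint): Angle the dial has been turned, rad; grows clockwise seen from above. It starts in a click stop at 0, whichever way the tab then points (from the warmer's front left to its rear left). Click stops lie every 0.5236 rad (30 degrees), so four clicks are 2.094. End stops at -1.3 and 4.0. The reading is noisy by some 0.01 rad.
- start_key (a joint): Travel of the start key, m: 0 up, 0.006 fully down. Sprung; fully down takes 4 N.
- start_key_top (a point): Centre of the top face of the start key, a grey round key 26 mm across in a black collar on the deck, right of the dial: 50 mm in front of the warmer's centre and 62 mm to its right. It moves with the key; pressed straight down.
- vial_1: Capped glass vial, 27 mm across, 52 mm high, loose, upright on the right end of the warmer's aluminium plate; origin at the centre of its underside. Leave alone.
- slide_pack: Green carton 27 x 80 x 22 mm, loose, lying on the left half of the warmer's aluminium plate; origin under its centre. Leave alone.
- label_tape: Roll of tape 62 mm across, 19 mm high, loose on the worktop in front of the warmer, right; origin under its centre. Leave alone.
- vial_4: Larger capped vial 34 mm across, 60 mm high, loose, on the worktop in front of the warmer, left; origin under its centre. Leave alone.

How it is judged (in metres and radians):
On the way, in this order (a step that is already met when the one before it is completed fails the run):
1. the dial rests in the fourth click stop clockwise of its start (value of joint dial_turn between 1.9 and 2.29 rad and velocity of joint dial_turn below 0.2 rad/s), for 0.2 s.
2. the start key is pressed fully down (value of joint start_key above 0.0048 m), for 0.05 s.
At the end, for the whole second after the job is handed in: The dial rests four clicks (120 degrees, within 11) clockwise of where it started, the start key has been pressed (4.8 of 6 mm) after that and is up again, and the four loose things stand within 20 mm of their starting places (value of joint dial_turn between 1.9 and 2.29 rad and value of joint start_key below 0.0015 m and distance of each of vial_1, slide_pack, label_tape, vial_4 from where it was at the start of the episode below 0.02 m); the robot touches nothing.
It fails at once if the dial is turned on past its fourth click (past 142 degrees) (value of joint dial_turn above 2.48 rad).
It fails at once if the start key is pressed before the dial has been set (value of joint start_key above 0.003 m and value of joint dial_turn below 1.83 rad).
It fails at once if the dial is gripped or forced (more than 20 N) (contact force between the fingers and dial above 20 N).
It fails at once if one of the loose things is lifted, carried or pushed more than 20 mm (not (distance of each of vial_1, slide_pack, label_tape, vial_4 from where it was at the start of the episode below 0.02 m)).
It also fails if it takes over 72 s, if anything falls off the work surface, if the arm or the gripper's body presses on something with over 40 N, if the wrist force passes 120 N, or if a joint passes its speed limit or range.

## Robot

A 6-joint arm with a two-finger parallel gripper is mounted at the origin on a cart in front of the work surface, level with it; the furniture and walls round the work are solid. World frame = base frame: x ahead of the robot, y to its left, z up, the work surface at z = 0. Lengths are in mm, angles in rad, forces in N, time in s.
With the tool pointing down it reaches from about 350 to 1000 mm from the base axis. Payload 7.1 kg.
Tool frame: the origin (TCP) lies midway between the tips of the shut fingers; the grasp point (between the pads) lies 19 mm behind it; z points along the fingers, y is the direction in which the jaws open and shut (so a half turn about z gives the same grasp; the last joint's range is limited). The gripper opens to 85 mm and grips with 20 to 120 N. Pads are 22 mm wide; open, the fingers measure 114 mm over their backs; the gripper's body (76 mm by 85 mm) begins 54 mm behind the grasp point. The pads swing forward as they close: fully open they stand 13 mm farther back than shut.
Start: joints at [-1.224, 0.423, 1.63, -0, 1.089, -0.019], TCP at [223.577, -583.625, 231.319] pointing down, gripper open.
Joint ranges: [-3, 3], [-0.9, 2.11], [0.09, 2.58], [-1.31, 4.45], [0.11, 2.69], [-2.54, 2.54]. Speed limits (rad/s): [2.39, 2.39, 3.01, 3.14, 3.14, 3.14].

## Interface

Orientations are given as [roll, pitch, yaw] about the fixed x, y, z axes, in that order (R = Rz(yaw) Ry(pitch) Rx(roll)).
In Python, from bench import telemetry, get_image, order gives the robot as it stands.
- The arm moves only by the tool arm_command, never from a script. Its argument "commands" is a list of rows, each a list of 6 numbers: the shift along the tool's x, y, z as a fraction of full scale, then the turn, a rotation vector about the tool's x, y, z as a fraction of full scale. A call has 1 to 5 rows; each row is the pose to reach, as a shift and turn from the pose commanded when the call began, along the tool's axes at that moment; what a row does not reach only later rows make up. Full scale, the value 1, is 0.1 m for a shift and 90 degrees for a turn. A row lasts 1/10 s, in which the tool goes at most 50 mm and 8.59 degrees, less where a joint would pass 70% of its speed; a pose out of reach is approached as far as the arm can. A call with a number of a shift or a turn outside -1 to 1 is refused whole. A call with a gripper value outside its range is refused whole. "grip" is the closure, from 0 (fully open) to 1 (shut), set as the call begins (left out, the last holds). The fingers move at their own pace and stop on an object; "grip_force" is the grip in N (left out, the last holds). Time passes only in rows, so rows that repeat a pose let the fingers close. It gives the time, the measured TCP pose, the force and the opening at its end, in the units of the state.
- telemetry.observe(): the state, without advancing time (a new reading comes with each control period).
- get_image(name): name is "scene" or "top"; returns a dict with "image" (384x512x3 uint8, blue, green, red), "depth" (384x512 float32, mm along the optical axis (not along the pixel's ray), 0 where there is no reading), "K" (3x3 intrinsics, pixels), "cam_to_world" (4x4, takes a point from camera to world coordinates). Camera axes: x right, y down, z forward; pixel columns grow to the right and rows downward; lengths in mm; the calibration is good to about 2 mm. A picture is of the moment at which its call begins.
- order.hand_in(): hands the job in, once; it reports no verdict.
The state is a dict: "time_s": time; "qpos": joint angles; "joint_velocities": joint speeds; "effort": joint torques, N m; "tool_pos": TCP position; "orientation": TCP orientation; "force": force on the tool from outside, world axes, zero at the start; "torque": the same for the moment, N m; "finger_gap": opening from 0.0 (shut) to 1.0 (fully open).
Only numpy, scipy, OpenCV 4.12 (cv2) and the standard library are available. Lean on these libraries where they do the work, as an engineer would, in place of code of your own. Each camera call takes 0.05 s, during which the arm holds its last target. There are 200 camera calls.

## Working session

There is one attempt and no reset: what is moved stays moved. The work goes in short steps, Python scripts to look and compute and a tool call to move; the robot and the scene stay as the last step left them, time stands still between calls to the robot, and variables do not carry over. Pictures are saved under pics/ and viewed, about 8 in all and at most 12, crops included, and the job is handed in when it is done.

Besides the shell and the picture viewer there is one more tool, called by a JSON object that holds its "fn" and its "kwargs". arm_command: Moves the arm, as the interface text tells. Its arguments: {"type":"object","properties":{"commands":{"type":"array"},"grip":{"type":"number"},"grip_force":{"type":"number"}},"required":["commands"]}

```bash
mkdir -p pics
cat > h.py <<'E'
import numpy as np, cv2
from bench import telemetry, get_image, order
def pts(d):
    Z=d["depth"].astype(float);K=d["K"];v,u=np.mgrid[:Z.shape[0],:Z.shape[1]]
    P=np.stack([(u-K[0,2])/K[0,0]*Z,(v-K[1,2])/K[1,1]*Z,Z],-1)
    T=np.array(d["cam_to_world"]);W=P@T[:3,:3].T+T[:3,3];W[Z==0]=np.nan;return W
def ray(d,uv,z):
    K=np.array(d["K"]);T=np.array(d["cam_to_world"])
    r=T[:3,:3]@np.linalg.inv(K)@np.array([uv[0],uv[1],1.]);return T[:3,3]+r*(z-T[2,3])/r[2]
E
python3 - <<'E'
from h import *
s=telemetry.observe();print(s)
for n in("top","scene"):
    d=get_image(n);cv2.imwrite(f"pics/{n}0.png",d["image"]);np.savez(f"{n}0.npz",**d)
    print(n,np.array(d["cam_to_world"])[:3,3],d["K"][0][0])
a=np.hstack([cv2.imread("pics/top0.png")]);cv2.imwrite("pics/top0b.png",cv2.resize(a,None,fx=1.5,fy=1.5))
E
```

```text
{'time_s': 0.0, 'qpos': array([-1.22399149e+00,  4.23833113e-01,  1.63072225e+00, -1.13047346e-05,
        1.08857994e+00, -1.89513319e-02]), 'joint_velocities': array([ 0.00022382, -0.00140603, -0.0011271 , -0.00067319,  0.00025779,
        0.00086094]), 'effort': array([-4.03457496e-03, -5.57395256e+01, -2.81746083e+01, -2.12658297e-04,
        7.19690113e-03,  5.04365147e-06]), 'tool_pos': array([ 223.39432875, -583.11377889,  230.53784015]), 'orientation': array([-3.14005009e+00, -1.92276880e-05,  3.65761407e-01]), 'force': array([-0.40162471,  0.10076398, -0.84598828]), 'torque': array([ 0.08623436, -0.01738894, -0.01672175]), 'finger_gap': 0.9997612265365096}
top [347.6200359  292.24632666 924.61683874] 397.640385944998
scene [ 285.4820081  -251.22358292  694.98354796] 483.11246650699553
```

View pics/top0b.png

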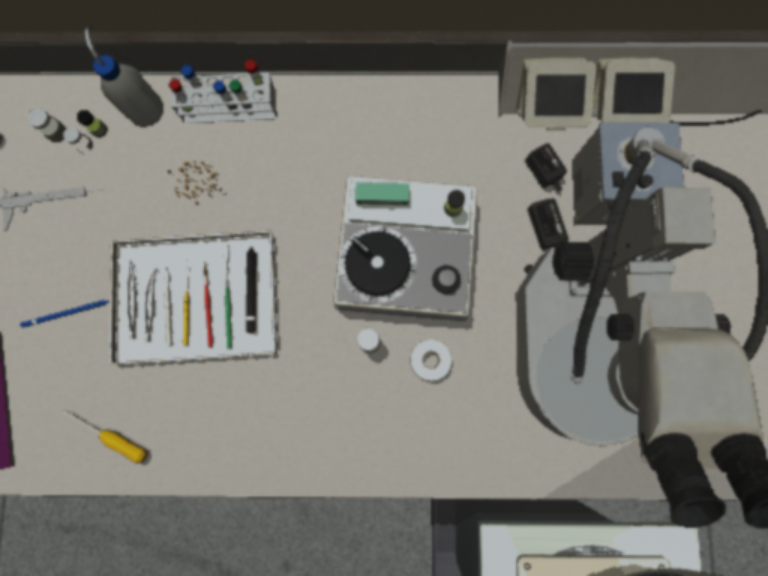

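View pics/scene0.png

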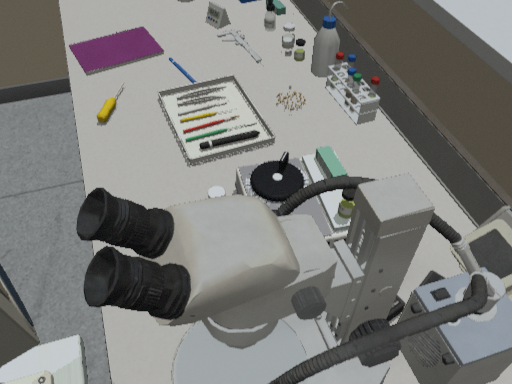

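The top view shows the dial at about (251,175) in original pixels, with the tab pointing rear-left. The key is at (297,186), and the microscope is a tall obstacle to the right. Next I measure these.

```bash
python3 - <<'E'
from h import *
d=dict(np.load("top0.npz"));W=pts(d);im=d["image"]
g=cv2.cvtColor(im,cv2.COLOR_BGR2GRAY)
# dial disc: dark blob at z~75
m=((g<60)&(abs(W[...,2]-75)<14)).astype(np.uint8)
n,l,st,c=cv2.connectedComponentsWithStats(m)
for i in range(1,n):
    if st[i,4]>30:print("dark",st[i],c[i],ray(d,c[i],75))
# white tab line and cap
roi=np.zeros_like(g);cv2.circle(roi,(251,175),22,255,-1)
m=((g>110)&(roi>0)).astype(np.uint8);n,l,st,c=cv2.connectedComponentsWithStats(m)
for i in range(1,n):
    if st[i,4]>3:
        print("light",st[i],c[i],ray(d,c[i],101),ray(d,c[i],78));v,u=np.nonzero(l==i)
        Q=np.array([ray(d,(a,b),101)[:2] for a,b in zip(u,v)])
        print(Q[np.argmax(Q[:,1])],Q[np.argmin(Q[:,1])])
# key
print("key",ray(d,(446/1.5,278/1.5),68),W[185,297])
# case outline
m=((W[...,2]>50)&(W[...,2]<120)).astype(np.uint8);m[:,:200]=0;m[:,330:]=0;m[:100]=0;m[220:]=0
n,l,st,c=cv2.connectedComponentsWithStats(m);i=1+np.argmax(st[1:,4])
P=W[l==i][:,:2].astype(np.float32);r=cv2.minAreaRect(P);print("case",r,cv2.boxPoints(r))
# height map (coarse) 
H={}
X=np.round(W/50)
for x in range(2,18):
    print(x*50,[int(np.nanmax(np.where((X[...,0]==x)&(X[...,1]==y),W[...,2],-99))) for y in range(8,-9,-1)])
d2=dict(np.load("scene0.npz"));W=pts(d2);X=np.round(W/50);print("scene")
for x in range(2,18):
    print(x*50,[int(np.nanmax(np.where((X[...,0]==x)&(X[...,1]==y),W[...,2],-99))) for y in range(8,-15,-1)])
E
python3 - <<'E'
import cv2
a=cv2.imread("pics/top0.png")[110:220,215:325];cv2.imwrite("pics/c1.png",cv2.resize(a,None,fx=5,fy=5,interpolation=cv2.INTER_CUBIC))
E
```

```text
dark [  0  27  60   9 381] [28.97900262 31.27559055] [866.22840304 834.50336498  75.        ]
dark [  62   26  276   12 1856] [199.12661638  31.06411638] [866.49469662 435.92513109  75.        ]
dark [ 75  53  25  21 165] [90.13333333 65.77575758] [779.91811809 684.30820673  75.        ]
dark [399  53   3  25  34] [400.29411765  64.73529412] [782.74010788 -25.79374866  75.        ]
dark [357  60  32  17 441] [372.58730159  68.40816327] [773.75939314  37.52847101  75.        ]
dark [409  64  32  11 258] [424.57751938  70.21317829] [769.43091003 -80.01864307  75.        ]
dark [388  97  19  47 235] [392.59574468 124.32765957] [640.9962179   -1.08537101  75.        ]
dark [ 231  155   43   42 1274] [251.95525903 176.14521193] [522.4592091  310.42423488  75.        ]
dark [289 177  18  19 145] [297.17241379 187.46896552] [497.77569649 212.22860024  75.        ]
light [248 171   8   8  49] [251.20408163 174.32653061] [521.02803233 311.48606906 101.        ] [525.87055585 312.02335054  78.        ]
[526.0341288  318.31077233] [519.60269292 303.44713874]
key [503.75713129 211.16343766  68. 
[... 2540 characters left out ...]
9, -99, -99, -99, -99, -99, -99, -99]
600 [3, 97, 98, 97, 126, 74, -99, 29, 287, 277, 290, -99, -99, -99, -99, -99, -99, -99, -99, -99, -99, -99, -99]
650 [3, 98, 97, 97, -99, -99, 3, 29, 258, 241, 146, -99, -99, -99, -99, -99, -99, -99, -99, -99, -99, -99, -99]
700 [4, 3, -99, -99, -99, 1, 3, 35, 145, 192, 146, -99, -99, -99, -99, -99, -99, -99, -99, -99, -99, -99, -99]
750 [4, 3, 3, -99, -99, 4, 88, 87, 89, 91, 3, -99, -99, -99, -99, -99, -99, -99, -99, -99, -99, -99, -99]
800 [3, 4, 4, 4, 3, 3, 112, 111, 98, -99, -99, -99, -99, -99, -99, -99, -99, -99, -99, -99, -99, -99, -99]
850 [96, 96, 95, 95, 95, 96, 108, 107, -99, -99, -99, -99, -99, -99, -99, -99, -99, -99, -99, -99, -99, -99, -99]
```

View pics/c1.png

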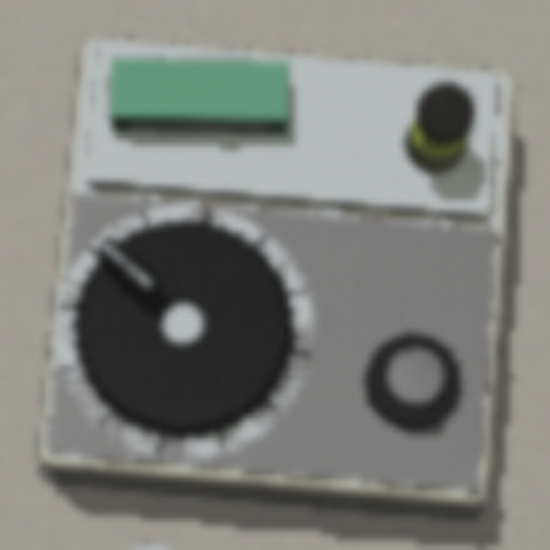

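```bash
cat >> h.py <<'E'
def rows(p0,y0,p1,y1):  # shift/turn in the tool-down frame, tool x at yaw
    d=np.array(p1)-p0;c,s=np.cos(y0),np.sin(y0)
    return np.round([(c*d[0]+s*d[1])/100,(s*d[0]-c*d[1])/100,-d[2]/100,0,0,-(y1-y0)/(np.pi/2)],3)
def apply(p0,y0,r):
    c,s=np.cos(y0),np.sin(y0);r=np.array(r)
    return np.array(p0)+100*np.array([c*r[0]+s*r[1],s*r[0]-c*r[1],-r[2]]),y0-r[5]*np.pi/2
C=np.array([526.5,312.0]);KEY=np.array([503.2,211.5])
def fing(th,off,r=33,z=83):
    return np.array([*(C+r*np.array([np.cos(th),np.sin(th)])+off*np.array([-np.sin(th),np.cos(th)])),z]),th+np.pi/2
E
python3 - <<'E'
from h import *
d=dict(np.load("top0.npz"))
a=ray(d,(215+103/5-.4,110+243/5-.4),101)[:2];b=ray(d,(215+150/5-.4,110+287/5-.4),101)[:2]
print(a,b,[(np.hypot(*(p-C)),np.degrees(np.arctan2(*(p-C)[::-1]))) for p in(a,b)],np.degrees(np.arctan2(*(a-b)[::-1])))
th=np.radians(47);tgt,ty=fing(th,32)
print(tgt,ty)
p=np.array([223.6,-583.6,231.3]);y=.3658
az0=np.arctan2(p[1],p[0]);az1=np.arctan2(tgt[1],tgt[0]);N=13
for i in range(1,N+1):
    f=i/N;az=az0+f*(az1-az0);R=625+(np.hypot(*tgt[:2])-625)*f
    z=min(231.3+95*i,520)
    if i>=N-1: z=520-95*(i-N+2)
    q=np.array([R*np.cos(az),R*np.sin(az),z]);r=rows(p,y,q,.3658+f*(ty-.3658));p,y=apply(p,y,r)
    print(i,r.tolist(),p.round())
print(p,y)
E
```

```text
[555.99288423 345.86370789] [536.85439257 325.62623106] [(np.float64(44.90635737469146), np.float64(48.9464494723714)), (np.float64(17.113959754294783), np.float64(52.76927891764642))] 46.59871293784105
[525.60262743 357.95861968  83.        ] 2.3911010752322315
1 [0.865, -0.051, -0.95, 0.0, 0.0, -0.099] [ 303. -548.  326.]
2 [0.867, -0.038, -0.95, 0.0, 0.0, -0.099] [ 376. -501.  421.]
3 [0.869, -0.022, -0.95, 0.0, 0.0, -0.1] [ 442. -445.  516.]
4 [0.87, -0.007, -0.037, 0.0, 0.0, -0.099] [ 500. -380.  520.]
5 [0.871, 0.008, -0.0, 0.0, 0.0, -0.099] [ 549. -308.  520.]
6 [0.873, 0.022, -0.0, 0.0, 0.0, -0.099] [ 587. -229.  520.]
7 [0.872, 0.038, -0.0, 0.0, 0.0, -0.099] [ 614. -146.  520.]
8 [0.874, 0.052, -0.0, 0.0, 0.0, -0.099] [629. -60. 520.]
9 [0.873, 0.067, -0.0, 0.0, 0.0, -0.1] [632.  27. 520.]
10 [0.873, 0.083, -0.0, 0.0, 0.0, -0.099] [623. 115. 520.]
11 [0.873, 0.097, -0.0, 0.0, 0.0, -0.099] [602. 200. 520.]
12 [0.872, 0.113, 0.95, 0.0, 0.0, -0.099] [569. 281. 425.]
13 [0.872, 0.128, 0.95, 0.0, 0.0, -0.099] [526. 358. 330.]
[525.61775761 358.01182286 330.        ] 2.3905564652386224
```

{"fn": "arm_command", "kwargs": {"commands": [[0.87, -0.05, -0.95, 0, 0, -0.1], [0.87, -0.05, -0.95, 0, 0, -0.1], [0.87, -0.05, -0.95, 0, 0, -0.1], [0.87, -0.05, -0.95, 0, 0, -0.1]], "grip": 1, "grip_force": 20}}

```text
time_s: 0.5
tool_pos: [305.9, -548.2, 330.0]
orientation: [3.135, -0.0, 0.526]
force: [-0.3, -0.2, -0.1]
finger_gap: 0.333
```

{"fn": "arm_command", "kwargs": {"commands": [[0.87, -0.04, -0.95, 0, 0, -0.1], [0.87, -0.04, -0.95, 0, 0, -0.1], [0.87, -0.04, -0.95, 0, 0, -0.1], [0.87, -0.04, -0.95, 0, 0, -0.1]]}}

```text
time_s: 0.9
tool_pos: [378.4, -500.8, 423.9]
orientation: [3.137, -0.0, 0.682]
force: [-0.5, -0.3, -0.3]
finger_gap: -0.002
```

{"fn": "arm_command", "kwargs": {"commands": [[0.87, -0.02, -0.99, 0, 0, -0.1], [0.87, -0.02, -0.99, 0, 0, -0.1], [0.87, -0.02, -0.99, 0, 0, -0.1], [0.87, -0.02, -0.99, 0, 0, -0.1]]}}

```text
time_s: 1.3
tool_pos: [444.2, -444.5, 522.2]
orientation: [3.138, 0.0, 0.839]
force: [0.0, 0.0, -0.1]
finger_gap: -0.001
```

{"fn": "arm_command", "kwargs": {"commands": [[0.87, 0, 0, 0, 0, -0.1], [0.87, 0, 0, 0, 0, -0.1], [0.87, 0, 0, 0, 0, -0.1]]}}

```text
time_s: 1.6
tool_pos: [502.0, -378.2, 517.0]
orientation: [-3.137, -0.001, 0.997]
force: [0.2, 0.3, -0.5]
finger_gap: -0.003
```

{"fn": "arm_command", "kwargs": {"commands": [[0.87, 0, 0, 0, 0, -0.1], [0.87, 0, 0, 0, 0, -0.1], [0.87, 0, 0, 0, 0, -0.1]]}}

```text
time_s: 1.9
tool_pos: [549.0, -305.5, 517.6]
orientation: [-3.138, -0.001, 1.154]
force: [-0.5, 0.2, -0.8]
finger_gap: 0.004
```

{"fn": "arm_command", "kwargs": {"commands": [[0.87, 0.02, 0, 0, 0, -0.1], [0.87, 0.02, 0, 0, 0, -0.1], [0.87, 0.02, 0, 0, 0, -0.1]]}}

```text
time_s: 2.2
tool_pos: [586.0, -227.2, 518.1]
orientation: [-3.139, -0.001, 1.31]
force: [-0.4, -0.1, 0.2]
finger_gap: -0.0
```

{"fn": "arm_command", "kwargs": {"commands": [[0.87, 0.04, 0, 0, 0, -0.1], [0.87, 0.04, 0, 0, 0, -0.1], [0.87, 0.04, 0, 0, 0, -0.1]]}}

```text
time_s: 2.5
tool_pos: [612.2, -144.5, 518.5]
orientation: [-3.139, -0.001, 1.467]
force: [0.5, -0.9, 0.7]
finger_gap: -0.0
```

{"fn": "arm_command", "kwargs": {"commands": [[0.87, 0.05, 0, 0, 0, -0.1], [0.87, 0.05, 0, 0, 0, -0.1], [0.87, 0.05, 0, 0, 0, -0.1]]}}

```text
time_s: 2.8
tool_pos: [626.2, -58.7, 518.9]
orientation: [-3.14, -0.0, 1.624]
force: [-0.0, -0.1, 1.1]
finger_gap: -0.004
```

{"fn": "arm_command", "kwargs": {"commands": [[0.87, 0.07, 0, 0, 0, -0.1], [0.87, 0.07, 0, 0, 0, -0.1], [0.87, 0.07, 0, 0, 0, -0.1]]}}

```text
time_s: 3.1
tool_pos: [628.7, 28.3, 519.2]
orientation: [-3.14, -0.0, 1.781]
force: [0.3, -0.6, -0.3]
finger_gap: 0.002
```

{"fn": "arm_command", "kwargs": {"commands": [[0.87, 0.08, 0, 0, 0, -0.1], [0.87, 0.08, 0, 0, 0, -0.1], [0.87, 0.08, 0, 0, 0, -0.1]]}}

```text
time_s: 3.4
tool_pos: [618.4, 114.9, 519.4]
orientation: [-3.14, -0.0, 1.938]
force: [0.3, -0.4, -0.7]
finger_gap: -0.0
```

{"fn": "arm_command", "kwargs": {"commands": [[0.87, 0.1, 0, 0, 0, -0.1], [0.87, 0.1, 0, 0, 0, -0.1], [0.87, 0.1, 0, 0, 0, -0.1]]}}

```text
time_s: 3.7
tool_pos: [596.7, 199.6, 519.6]
orientation: [-3.141, -0.0, 2.094]
force: [0.8, -1.7, 0.3]
finger_gap: 0.0
```

{"fn": "arm_command", "kwargs": {"commands": [[0.87, 0.11, 0.95, 0, 0, -0.1], [0.87, 0.11, 0.95, 0, 0, -0.1], [0.87, 0.11, 0.95, 0, 0, -0.1]]}}

```text
time_s: 4.0
tool_pos: [562.6, 277.9, 421.8]
orientation: [-3.137, 0.0, 2.249]
force: [0.2, 0.6, -0.6]
finger_gap: -0.002
```

{"fn": "arm_command", "kwargs": {"commands": [[0.87, 0.13, 0.95, 0, 0, -0.1], [0.87, 0.13, 0.95, 0, 0, -0.1], [0.87, 0.13, 0.95, 0, 0, -0.1], [0.87, 0.13, 0.95, 0, 0, -0.1], [0.87, 0.13, 0.95, 0, 0, -0.1]]}}

```text
time_s: 4.5
tool_pos: [519.8, 353.8, 330.1]
orientation: [-3.14, 0.001, 2.406]
force: [0.0, 0.4, 1.0]
finger_gap: -0.002
```

Run:
```python
from h import *
s=telemetry.observe();print(s["tool_pos"],s["orientation"],s["qpos"],s["force"])
t,y=fing(np.radians(49),32);print(t,y,rows(s["tool_pos"],s["orientation"][2],t,y))
```

```text
[519.76426379 353.81138031 330.14819749] [-3.14049079e+00  1.06062050e-03  2.40619634e+00] [ 5.79363053e-01  3.37147752e-01  1.52303538e+00 -1.36138961e-03
  1.28220712e+00 -2.55648406e-01] [0.03164471 0.36514116 1.027641  ]
[523.99924139 357.89930508  83.        ] 2.426007660272118 [-0.004  0.059  2.471  0.     0.    -0.013]
```

{"fn": "arm_command", "kwargs": {"commands": [[0, 0.06, 1, 0, 0, -0.013], [0, 0.06, 1, 0, 0, -0.013], [0, 0.06, 1, 0, 0, -0.013]]}}

```text
time_s: 4.8
tool_pos: [521.2, 356.6, 225.4]
orientation: [-3.132, -0.002, 2.426]
force: [-0.3, -0.3, -0.1]
finger_gap: 0.002
```

{"fn": "arm_command", "kwargs": {"commands": [[0, 0, 0.5, 0, 0, 0], [0, 0, 1, 0, 0, 0], [0, 0, 1, 0, 0, 0], [0, 0, 1, 0, 0, 0]]}}

```text
time_s: 5.2
tool_pos: [524.3, 360.3, 132.9]
orientation: [3.14, 0.001, 2.427]
force: [0.6, 0.2, 1.0]
finger_gap: -0.004
```

Run:
```python
from h import *
s=telemetry.observe();print(s["tool_pos"],s["orientation"],s["force"])
d=get_image("top");e=get_image("scene")
a=cv2.resize(d["image"][100:230,205:335],(520,520),interpolation=2);b=cv2.resize(e["image"][130:230,210:310],(520,520),interpolation=2)
cv2.imwrite("pics/v4.png",cv2.resize(np.hstack([a,b]),(800,400)))
t,y=fing(np.radians(49),30);print(rows(s["tool_pos"],s["orientation"][2],t,y))
```

```text
[524.26740147 360.29287858 132.88255662] [3.13999291e+00 7.07809705e-04 2.42707790e+00] [0.56615757 0.23958576 1.00104113]
[-0.034 -0.02   0.499  0.     0.     0.001]
```

View pics/v4.png

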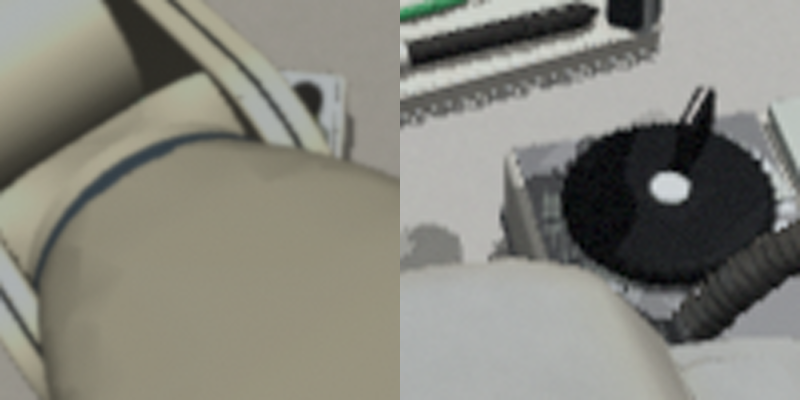

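The top view is blocked by the arm. The scene view shows the dial clear at about (277,178), but I can't see the gripper in it, so I'll check where it should project.

Run:
```python
from h import *
e=get_image("scene");T=np.array(e["cam_to_world"])
for p in([524,360,133],[524,360,206],[526,312,75],[503,211,68]):
    c=np.linalg.inv(T)@np.array([*p,1]);q=e["K"]@c[:3];print(p,q[:2]/q[2],c[2])
cv2.imwrite("pics/v5.png",e["image"])
```

```text
[524, 360, 133] [266.57071665 136.9138009 ] 857.2721583673882
[524, 360, 206] [268.10226514 103.35561764] 803.3668511642987
[526, 312, 75] [275.43195316 177.98905753] 870.1081536636476
[503, 211, 68] [283.31419036 225.07575897] 805.9456546447412
```

View pics/v5.png

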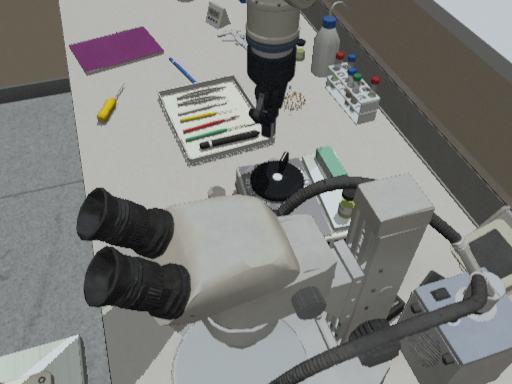

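The fingertip is at about (267,137), as projected. The scene camera can therefore monitor the dial. Descending beside the tab.

{"fn": "arm_command", "kwargs": {"commands": [[-0.02, -0.02, 0.25, 0, 0, 0], [-0.02, -0.02, 0.5, 0, 0, 0], [-0.02, -0.02, 0.5, 0, 0, 0], [-0.02, -0.02, 0.5, 0, 0, 0]]}}

```text
time_s: 5.75
tool_pos: [523.5, 358.3, 82.3]
orientation: [3.139, 0.001, 2.428]
force: [-1.0, 0.5, 1.0]
finger_gap: 0.004
```

```bash
cat >> h.py <<'E'
def tab(name="scene",save=None):
    e=get_image(name);im=e["image"][155:215,235:325]
    if save: cv2.imwrite(save,cv2.resize(e["image"][110:230,200:340],(700,600),interpolation=2))
    return e
def local(s):  # measured finger relative to dial: tool-frame angle, radius, offset
    th=s["orientation"][2]-np.pi/2;d=s["tool_pos"][:2]-C
    return np.degrees(th),d@[np.cos(th),np.sin(th)],d@[-np.sin(th),np.cos(th)]
E
python3 - <<'E'
from h import *
s=telemetry.observe();print(s["tool_pos"],s["force"],local(s));tab(save="pics/v6.png")
p,y=s["tool_pos"],s["orientation"][2]
for a in(24,20,16,12):
    t,yy=fing(np.radians(49),a);print(a,rows(p,y,t,yy))
E
```

```text
[523.51802251 358.27961749  82.32154841] [-0.95312591  0.5361352   1.02031502] (np.float64(49.13447870656126), np.float64(33.04777166033567), np.float64(32.53521128402377))
24 [-0.086  0.    -0.007  0.     0.     0.001]
20 [-0.126 -0.    -0.007  0.     0.     0.001]
16 [-0.166 -0.    -0.007  0.     0.     0.001]
12 [-0.206 -0.    -0.007  0.     0.     0.001]
```

View pics/v6.png

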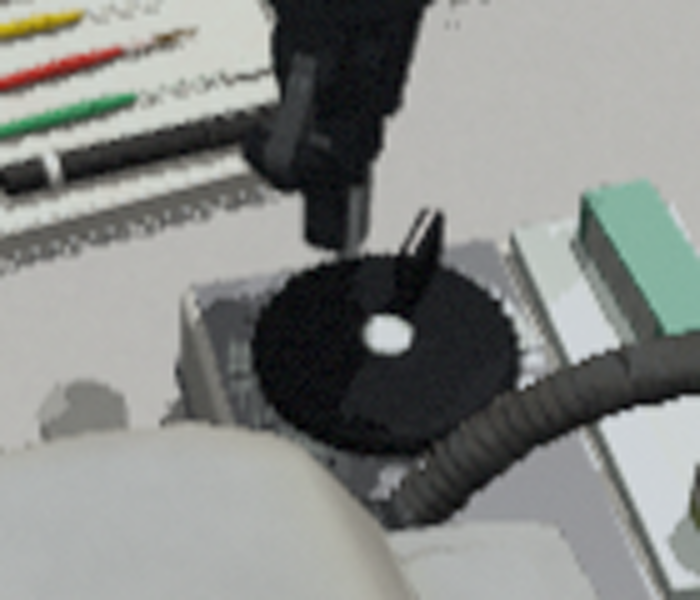

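The finger is standing clear on the counter-clockwise side of the tab (tab top about (430,215) in the crop). Moving to contact, then the first 15 degrees.

{"fn": "arm_command", "kwargs": {"commands": [[-0.05, 0, 0, 0, 0, 0], [-0.1, 0, 0, 0, 0, 0], [-0.13, 0, 0, 0, 0, 0], [-0.15, 0, 0, 0, 0, 0], [-0.165, 0, 0, 0, 0, 0]]}}

```text
time_s: 6.3
tool_pos: [535.3, 346.6, 80.4]
orientation: [3.142, -0.0, 2.428]
force: [0.9, 0.1, -0.4]
finger_gap: 0.003
```

{"fn": "arm_command", "kwargs": {"commands": [[-0.0175, 0.0079, 0, 0, 0, 0.0333], [-0.0354, 0.0149, 0, 0, 0, 0.0667], [-0.0536, 0.021, 0, 0, 0, 0.1], [-0.0721, 0.0261, 0, 0, 0, 0.1333], [-0.0909, 0.0302, 0, 0, 0, 0.1667]]}}

```text
time_s: 6.8
tool_pos: [543.7, 343.5, 80.3]
orientation: [-3.141, -0.001, 2.164]
force: [-0.5, 1.1, 1.0]
finger_gap: -0.0
```

Run:
```python
from h import *
s=telemetry.observe();print(s["tool_pos"],s["force"],local(s));tab(save="pics/v7.png")
```

```text
[543.65493406 343.50845713  80.31519822] [-0.51342881  1.08183155  0.96933329] (np.float64(34.00607812511629), np.float64(31.843143761301558), np.float64(16.525399496757124))
```

View pics/v7.png

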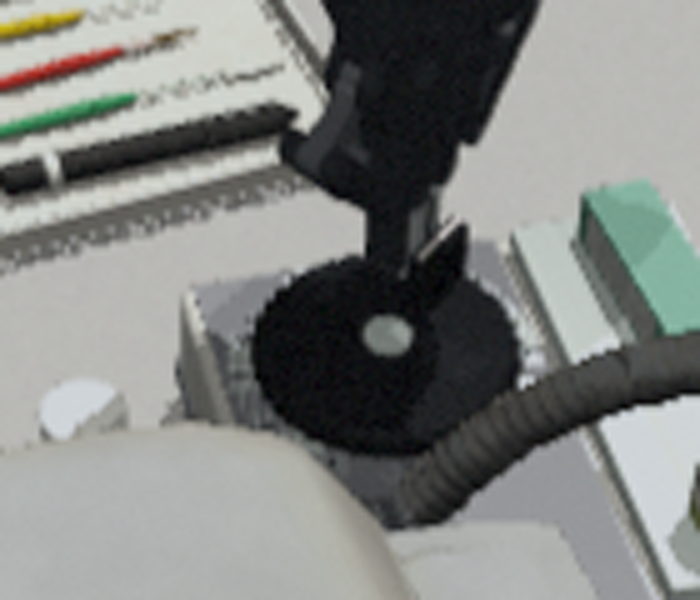

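The tab has started moving with the finger. I'll calibrate the angle by ray casting the line ends onto z=101.

```bash
cat >> h.py <<'E'
def white(e,lo=95):
    """azimuth of white line on the tab: light, high pixels on the disc, from the scene view"""
    W=pts(e);g=cv2.cvtColor(e["image"],cv2.COLOR_BGR2GRAY)
    T=e["K"];out=[]
    for v in range(140,215):
        for u in range(235,320):
            if g[v,u]>lo:
                q=ray(e,(u,v),101)[:2]-C;r=np.hypot(*q)
                if 14<r<48 and 92<W[v,u,2]<110: out.append((*q,g[v,u]))
    return np.array(out)
def cropang(pts_):
    e=dict(np.load("scene0.npz"))
    return [(np.hypot(*q).round(1),np.degrees(np.arctan2(q[1],q[0])).round(1)) for q in (ray(e,(200+x/5-.4,110+y/5-.4),101)[:2]-C for x,y in pts_)]
E
python3 - <<'E'
from h import *
print(cropang([(437,212),(407,250)]),cropang([(460,222),(415,262)]))
for e in (dict(np.load("scene0.npz")),get_image("scene")):
    w=white(e);print(len(w))
    if len(w): print(np.degrees(np.arctan2(w[:,1],w[:,0])).round(),np.hypot(w[:,0],w[:,1]).round())
E
```

```text
[(np.float64(45.7), np.float64(44.7)), (np.float64(22.4), np.float64(48.1))] [(np.float64(45.7), np.float64(32.6)), (np.float64(18.4), np.float64(32.8))]
18
[49. 47. 48. 45. 49. 46. 47. 45. 48. 45. 50. 47. 44. 48. 44. 49. 46. 43.] [44. 45. 42. 42. 38. 39. 36. 37. 33. 33. 30. 30. 31. 27. 28. 24. 25. 22.]
12
[36. 34. 32. 36. 34. 32. 36. 33. 31. 24. 33. 31.] [44. 45. 46. 41. 42. 43. 37. 38. 40. 45. 35. 36.]
```

Automatic tab reading works: 47° at the start, about 33.5° now, which agrees with the finger face at 34°. The stops are then at 17, -13, -43 and -73°, and the last push should end with the face near -61°.

{"fn": "arm_command", "kwargs": {"commands": [[-0.0175, 0.0079, 0, 0, 0, 0.0333], [-0.0354, 0.0149, 0, 0, 0, 0.0667], [-0.0536, 0.021, 0, 0, 0, 0.1], [-0.0721, 0.0261, 0, 0, 0, 0.1333], [-0.0909, 0.0302, 0, 0, 0, 0.1667]]}}

```text
time_s: 7.4
tool_pos: [551.5, 337.2, 80.2]
orientation: [-3.141, 0.0, 1.904]
force: [-0.3, 1.3, -0.2]
finger_gap: -0.002
```

```bash
cat > chk.py <<'E'
from h import *
s=telemetry.observe();print(s["time_s"],s["tool_pos"].round(1),s["force"].round(1),np.round(local(s),1))
e=get_image("scene");w=white(e)
if len(w): a=np.degrees(np.arctan2(w[:,1],w[:,0]));print(len(w),"med",np.median(a).round(1),a.round())
E
python3 chk.py
```

```text
7.4 [551.5 337.2  80.2] [-0.3  1.3 -0.2] [19.1 31.8 15.7]
4 med 18.0 [18. 18. 20. 18.]
```

{"fn": "arm_command", "kwargs": {"commands": [[-0.0175, 0.0079, 0, 0, 0, 0.0333], [-0.0354, 0.0149, 0, 0, 0, 0.0667], [-0.0536, 0.021, 0, 0, 0, 0.1], [-0.0721, 0.0261, 0, 0, 0, 0.1333], [-0.0909, 0.0302, 0, 0, 0, 0.1667]]}}

```text
time_s: 7.95
tool_pos: [557.2, 330.1, 80.2]
orientation: [-3.141, -0.0, 1.643]
force: [-1.2, 1.3, -0.0]
finger_gap: -0.0
```

{"fn": "arm_command", "kwargs": {"commands": [[-0.0175, 0.0079, 0, 0, 0, 0.0333], [-0.0354, 0.0149, 0, 0, 0, 0.0667], [-0.0536, 0.021, 0, 0, 0, 0.1], [-0.0721, 0.0261, 0, 0, 0, 0.1333], [-0.0909, 0.0302, 0, 0, 0, 0.1667]]}}

```text
time_s: 8.45
tool_pos: [560.9, 321.1, 80.3]
orientation: [-3.141, -0.0, 1.381]
force: [-0.7, 3.0, -0.8]
finger_gap: 0.004
```

```bash
python3 chk.py
```

```text
8.45 [560.9 321.1  80.3] [-0.7  3.  -0.8] [-10.9  32.1  15.5]
2 med -7.9 [-8. -8.]
```

{"fn": "arm_command", "kwargs": {"commands": [[-0.0175, 0.0079, 0, 0, 0, 0.0333], [-0.0354, 0.0149, 0, 0, 0, 0.0667], [-0.0536, 0.021, 0, 0, 0, 0.1], [-0.0721, 0.0261, 0, 0, 0, 0.1333], [-0.0909, 0.0302, 0, 0, 0, 0.1667]]}}

```text
time_s: 9.0
tool_pos: [562.1, 311.7, 80.3]
orientation: [-3.142, -0.0, 1.12]
force: [-0.0, -0.2, -0.9]
finger_gap: 0.002
```

{"fn": "arm_command", "kwargs": {"commands": [[-0.0175, 0.0079, 0, 0, 0, 0.0333], [-0.0354, 0.0149, 0, 0, 0, 0.0667], [-0.0536, 0.021, 0, 0, 0, 0.1], [-0.0536, 0.021, 0, 0, 0, 0.1]]}}

```text
time_s: 9.4
tool_pos: [561.6, 305.4, 80.2]
orientation: [-3.142, 0.0, 0.964]
force: [0.5, 0.3, 0.9]
finger_gap: 0.001
```

```bash
python3 chk.py; python3 -c "
from h import *
tab(save='pics/v8.png')"
```

```text
9.4 [561.6 305.4  80.2] [0.5 0.3 0.9] [-34.8  32.6  14.6]
2 med -35.9 [-35. -37.]
```

View pics/v8.png

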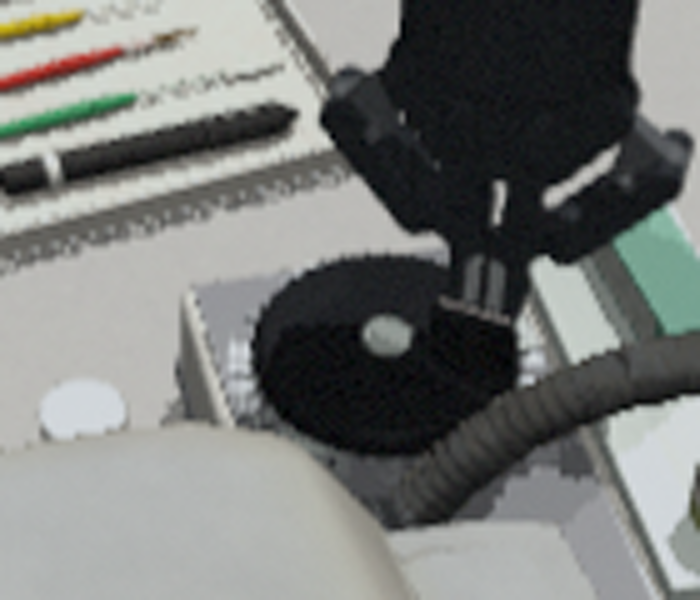

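The white line on the tab runs from (440,300) to (515,318) in the crop. Converting that to an angle.

```bash
python3 -c "
from h import *
a,b=(440,300),(515,318);print(cropang([a,b]))
e=dict(np.load('scene0.npz'));q=ray(e,(303,173.6),101)-ray(e,(288,170),101);print(np.degrees(np.arctan2(q[1],q[0])))
e=get_image('scene');print([w.round(1).tolist() for w in white(e,75)])"
```

```text
[(np.float64(20.1), np.float64(-32.4)), (np.float64(47.2), np.float64(-35.0))]
-36.891455333904574
[[29.4, -5.2, 79.0], [31.1, -5.7, 88.0], [32.8, -6.3, 82.0], [28.4, -7.5, 87.0], [30.1, -8.1, 86.0], [36.9, -10.2, 86.0], [27.5, -9.9, 85.0], [29.2, -10.4, 84.0], [35.9, -12.6, 88.0], [37.6, -13.1, 84.0], [26.6, -12.2, 87.0], [28.3, -12.8, 85.0], [35.0, -14.9, 86.0], [36.6, -15.4, 84.0], [17.3, -11.9, 80.0], [18.9, -12.4, 83.0], [20.6, -13.0, 79.0], [24.0, -14.0, 77.0], [34.0, -17.2, 85.0], [35.7, -17.8, 79.0], [19.7, -15.3, 78.0], [21.4, -15.8, 76.0], [23.0, -16.4, 82.0], [26.4, -17.4, 92.0], [25.5, -19.7, 92.0], [27.1, -20.3, 79.0], [28.8, -20.8, 77.0], [30.5, -21.3, 97.0], [32.1, -21.9, 80.0], [33.8, -22.4, 82.0], [29.5, -23.6, 92.0], [31.2, -24.2, 83.0], [32.9, -24.7, 96.0], [34.5, -25.2, 80.0], [36.2, -25.8, 85.0], [39.5, -26.8, 88.0], [33.6, -27.5, 80.0], [35.3, -28.0, 89.0]]
```

The reading is -36°, but a third-click stop should be -43°. I'll back the finger off to look at the dial at rest.

{"fn": "arm_command", "kwargs": {"commands": [[0.1, 0, 0, 0, 0, 0], [0.2, 0, 0, 0, 0, 0], [0.2, 0, 0, 0, 0, 0]]}}

```text
time_s: 9.85
tool_pos: [574.6, 323.7, 80.6]
orientation: [3.141, -0.002, 0.963]
force: [0.4, -0.5, -0.3]
finger_gap: -0.0
```

```bash
python3 chk.py; python3 -c "
from h import *
e=get_image('scene');im=e['image'][155:215,245:315]
im=cv2.convertScaleAbs(cv2.resize(im,(700,600),interpolation=2),alpha=1.7)
cv2.imwrite('pics/v9.png',im)"
```

```text
9.85 [574.6 323.7  80.6] [ 0.4 -0.5 -0.3] [-34.8  32.8  37.1]
10 med -36.5 [  5. -35. -34. -39. -38. -37. -36. -35. -39. -38.]
```

View pics/v9.png

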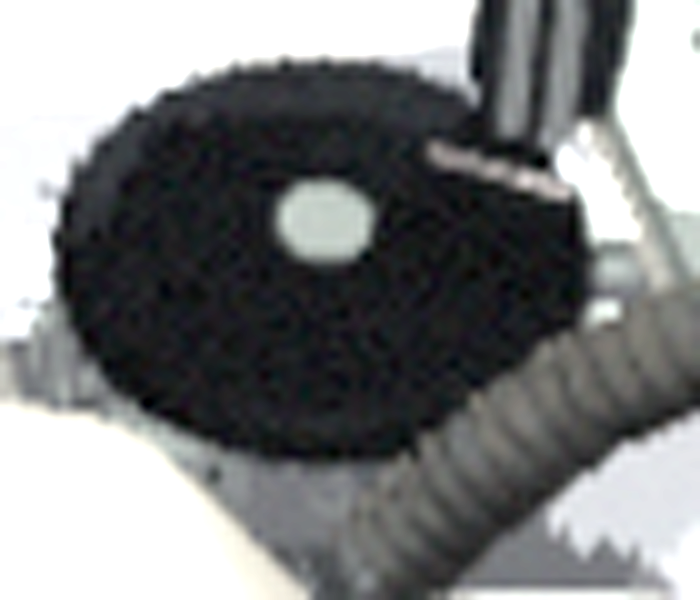

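At rest the line runs from (430,152) to (570,190), with the cap at (326,221). I'll use the cap seen in the same camera as the axis reference, to remove calibration bias.

```bash
python3 -c "
from h import *
e=dict(np.load('scene0.npz'))
f=lambda x,y,z:ray(e,(245+x/10-.45,155+y/10-.45),z)[:2]
c=f(326,221,78);print('cap',c)
for p in((430,152),(500,171),(570,190)):
    q=f(*p,101)-c;print(np.hypot(*q),np.degrees(np.arctan2(q[1],q[0])))
w=white(e)[:,:2]+C-c;print('start',np.degrees(np.arctan2(w[:,1],w[:,0])).mean())
w=white(get_image('scene'));w=w[w[:,1]<0][:,:2]+C-c;print('now',np.degrees(np.arctan2(w[:,1],w[:,0])).mean())
"
```

```text
cap [528.95365224 311.50069718]
17.774639973450693 -36.50048674963657
30.636750927227922 -37.655752135938904
43.416608053666415 -38.125477815393104
start 50.548964803370296
now -38.45842766294369
```

With the same-camera axis the dial went from 50.5° to -38.5°, or 89°, so three clicks are confirmed. The final jump should come near -56°, and I'll finish with the face at about -59°.

{"fn": "arm_command", "kwargs": {"commands": [[-0.05, 0, 0, 0, 0, 0], [-0.1, 0, 0, 0, 0, 0], [-0.15, 0, 0, 0, 0, 0], [-0.2, 0, 0, 0, 0, 0], [-0.2, 0, 0, 0, 0, 0]]}}

```text
time_s: 10.5
tool_pos: [561.4, 304.9, 80.4]
orientation: [-3.141, 0.0, 0.961]
force: [0.7, -0.0, 0.3]
finger_gap: 0.002
```

{"fn": "arm_command", "kwargs": {"commands": [[-0.0175, 0.0079, 0, 0, 0, 0.0333], [-0.0354, 0.0149, 0, 0, 0, 0.0667], [-0.0536, 0.021, 0, 0, 0, 0.1], [-0.0721, 0.0261, 0, 0, 0, 0.1333], [-0.0909, 0.0302, 0, 0, 0, 0.1667]]}}

```text
time_s: 11.0
tool_pos: [559.8, 297.5, 80.6]
orientation: [-3.141, -0.003, 0.698]
force: [1.5, 5.2, -1.7]
finger_gap: 0.003
```

{"fn": "arm_command", "kwargs": {"commands": [[-0.0117, 0.0055, 0, 0, 0, 0.0222], [-0.0235, 0.0103, 0, 0, 0, 0.0444], [-0.0354, 0.0149, 0, 0, 0, 0.0667], [-0.0536, 0.021, 0, 0, 0, 0.1], [-0.0536, 0.021, 0, 0, 0, 0.1]]}}

```text
time_s: 11.5
tool_pos: [556.3, 291.3, 80.4]
orientation: [-3.142, 0.0, 0.542]
force: [0.9, -0.1, 0.4]
finger_gap: -0.007
```

```bash
sed -i 's/^C=np.array.*/C=np.array([526.5,312.0]);KEY=np.array([503.2,211.5]);C2=np.array([528.95,311.5])/' h.py
cat > chk.py <<'E'
from h import *
s=telemetry.observe();print(s["time_s"],s["tool_pos"].round(1),s["force"].round(1),np.round(local(s),1))
e=get_image("scene");w=white(e,85)
if len(w):
    w=w[:,:2]+C-C2;a=np.degrees(np.arctan2(w[:,1],w[:,0]));print(len(w),"med",np.median(a).round(1),a.round())
cv2.imwrite('pics/last.png',cv2.convertScaleAbs(cv2.resize(e['image'][155:215,245:315],(700,600),interpolation=2),alpha=1.7))
E
python3 chk.py
```

```text
11.5 [556.3 291.3  80.4] [ 0.9 -0.1  0.4] [-58.9  33.1  14.8]
10 med -68.5 [-68. -69. -66. -70. -67. -70. -67. -70. -68. -71.]
```

View pics/last.png

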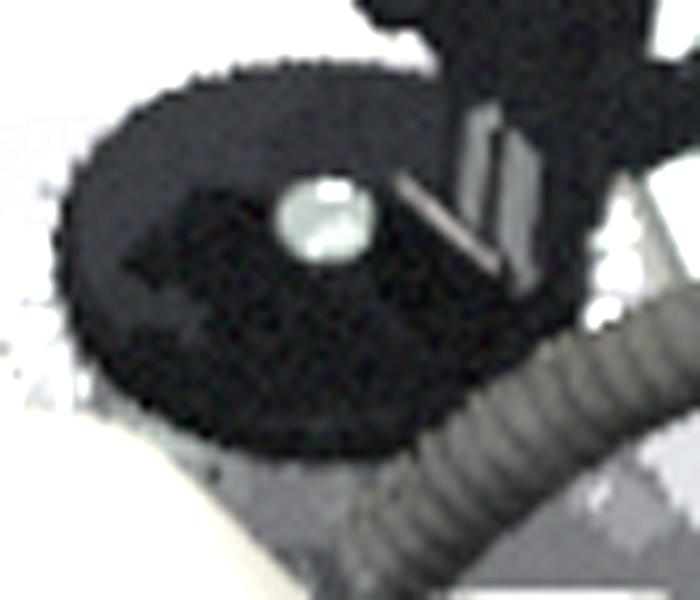

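The tab is at -68.5°, a turn of 119°, so four clicks. Backing off and going above the key.

{"fn": "arm_command", "kwargs": {"commands": [[0.1, 0, 0, 0, 0, 0], [0.1, 0, 0, 0, 0, 0], [0.1, 0, -0.4, 0, 0, 0], [0.1, 0, -0.8, 0, 0, 0], [0.1, 0, -0.8, 0, 0, 0]]}}

```text
time_s: 12.05
tool_pos: [568.4, 298.5, 166.0]
orientation: [3.141, -0.01, 0.544]
force: [-0.1, 0.2, 0.0]
finger_gap: -0.002
```

```bash
python3 chk.py
python3 - <<'E'
from h import *
s=telemetry.observe();y=s["orientation"][2];print(rows(s["tool_pos"],y,[503.5,211.5,130],y))
d=dict(np.load("top0.npz"));W=pts(d);print(W[181:191,293:302,2].round().astype(int));print(ray(d,(297.3,185.3),80))
E
```

```text
12.05 [568.4 298.5 166. ] [-0.1  0.2  0. ] [-58.9  33.3  28.9]
20 med -68.7 [-67. -63. -72. -68. -65. -69. -66. -70. -67. -70. -67. -70. -68. -71.
 -69. -71. -69. -67. -71. -69.]
[-0.99   0.409  0.335  0.     0.    -0.   ]
[[84 83 84 84 82 81 84 84 83]
 [82 85 82 83 85 84 85 82 85]
 [81 83 84 82 82 85 81 84 84]
 [84 85 84 85 82 83 84 84 84]
 [84 83 83 83 83 86 80 86 81]
 [84 82 85 82 82 84 81 87 85]
 [85 86 82 82 82 86 83 82 84]
 [82 84 84 83 81 84 83 85 85]
 [79 82 84 83 83 84 84 83 82]
 [73 74 80 83 85 84 81 80 74]]
[501.64264958 212.37025732  80.        ]
```

{"fn": "arm_command", "kwargs": {"commands": [[-0.99, 0.4, 0, 0, 0, 0], [-0.99, 0.4, 0, 0, 0, 0], [-0.99, 0.4, 0, 0, 0, 0], [-0.99, 0.4, 0.5, 0, 0, 0], [-0.99, 0.4, 0.7, 0, 0, 0]]}}

```text
time_s: 12.6
tool_pos: [499.2, 210.3, 87.5]
orientation: [-3.141, 0.003, 0.543]
force: [-0.3, -0.6, -0.6]
finger_gap: -0.002
```

{"fn": "arm_command", "kwargs": {"commands": [[0, 0, 0.04, 0, 0, 0], [0, 0, 0.04, 0, 0, 0], [0, 0, 0.04, 0, 0, 0]]}}

```text
time_s: 12.9
tool_pos: [501.6, 211.6, 87.0]
orientation: [3.141, -0.001, 0.543]
force: [0.3, 0.2, 0.3]
finger_gap: -0.005
```

```bash
python3 chk.py
```

```text
12.9 [501.6 211.6  87. ] [0.3 0.2 0.3] [-58.9  73.1 -73.2]
```

{"fn": "arm_command", "kwargs": {"commands": [[0, 0, 0.02, 0, 0, 0], [0, 0, 0.04, 0, 0, 0], [0, 0, 0.06, 0, 0, 0], [0, 0, 0.08, 0, 0, 0], [0, 0, 0.08, 0, 0, 0]]}}

```text
time_s: 13.45
tool_pos: [501.5, 211.5, 78.6]
orientation: [3.141, -0.002, 0.543]
force: [1.8, 0.4, 3.5]
finger_gap: 0.003
```

{"fn": "arm_command", "kwargs": {"commands": [[0, 0, 0.01, 0, 0, 0], [0, 0, 0.02, 0, 0, 0], [0, 0, 0.03, 0, 0, 0], [0, 0, 0.03, 0, 0, 0]]}}

```text
time_s: 13.85
tool_pos: [501.6, 211.6, 77.6]
orientation: [3.141, -0.002, 0.543]
force: [-5.5, -1.7, 25.0]
finger_gap: 0.0
```

The key is bottomed: about 3.5 N on the spring, then hard at 25 N. Releasing.

{"fn": "arm_command", "kwargs": {"commands": [[0, 0, -0.05, 0, 0, 0], [0, 0, -0.3, 0, 0, 0], [0, 0, -0.7, 0, 0, 0], [0, 0, -1, 0, 0, 0], [0, 0, -1, 0, 0, 0]]}}

```text
time_s: 14.35
tool_pos: [502.6, 211.8, 178.9]
orientation: [3.141, -0.006, 0.543]
force: [0.5, -0.7, -0.1]
finger_gap: -0.003
```

{"fn": "arm_command", "kwargs": {"commands": [[0, 0, -0.5, 0, 0, 0], [0, 0, -1, 0, 0, 0], [0, 0, -1, 0, 0, 0], [0, 0, -1, 0, 0, 0]]}}

```text
time_s: 14.75
tool_pos: [500.7, 211.1, 275.5]
orientation: [3.141, -0.001, 0.543]
force: [-0.5, -0.6, -1.8]
finger_gap: -0.002
```

```bash
python3 chk.py; python3 -c "
from h import *
e=get_image('scene');cv2.imwrite('pics/v11.png',e['image'])"
```

```text
14.75 [500.7 211.1 275.5] [-0.5 -0.6 -1.8] [-58.9  73.1 -74.2]
26 med -68.7 [-67. -63. -72. -68. -65. -72. -69. -66. -73. -70. -67. -73. -70. -67.
 -65. -70. -68. -66. -71. -69. -67. -71. -69. -67. -71. -69.]
```

View pics/v11.png

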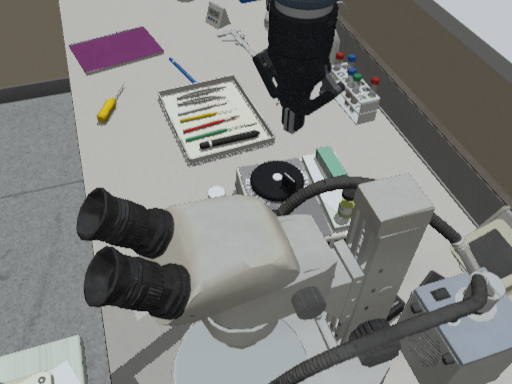

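The arm is clear. The tab points right, and the carton and vials are unmoved at their old pixels. Handing in.

```bash
python3 -c "
from h import *
order.hand_in();print(telemetry.observe()['time_s'])"
```

```text
the job is handed in; nothing more can be done
the job is handed in; nothing more can be done
```

I pushed the dial four clicks clockwise with the shut fingertip and backed the finger off. I then pressed the start key to its stop, lifted clear and handed the job in. The clock read 14.75 s at the last check, just before I handed in. No verdict was reported.

- **Dial:** The tab read 50.5° at the start and -68.7° at the end, a turn of about 119° against the 120° wanted. It read the same before and after the key press. Partway through, one reading was about 6° off. I traced this to a roughly 2.5 mm camera offset, and it went away once I measured from the cap in the same view.
- **Start key:** The force rose from 3.5 N on the spring to a hard 25 N at 77.6 mm, above the collar at about 71 mm, so the key's own stop took the load. The force was back near zero after lifting. I could not see the key come up, because the microscope hides it from the scene camera and I did not use the top camera again.
- **Loose things:** The carton and both vials looked unmoved in the last picture. The tape roll was not visible there, but the arm never went near it.

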